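# Hang the board carrier and hold the test probe on its round pad

## Robot

A 6-joint arm with a two-finger parallel gripper is mounted at the origin on the work surface. World frame = base frame: x ahead of the robot, y to its left, z up, the work surface at z = 0. Lengths are in mm, angles in rad, forces in N, time in s.
With the tool pointing down it reaches from about 300 to 775 mm from the base axis. Payload 14.6 kg.
Tool frame: the origin (TCP) lies at the centre of the arm's flange, where the gripper is bolted on; the fingertips stand 199 mm ahead of it and the grasp point (between the pads) lies 180 mm ahead of it; z points along the fingers, y is the line along which they close (so a half turn about z gives the same grasp; the last joint's range is limited). The gripper opens to 94 mm and grips with 3 to 60 N. Pads are 16 mm wide; open, the fingers measure 119 mm over their backs; the gripper's body (75 mm by 177 mm) begins 78 mm behind the grasp point.
Start: joints at [-0.067, 0.3, 1.521, -0, 1.321, -0.067], TCP at [549.992, -0.002, 404.646] pointing down, gripper open.
Joint ranges: [-3.03, 3.03], [-0.79, 2.21], [0.23, 2.52], [-1.04, 4.18], [0, 3.07], [-2.55, 2.55]. Speed limits (rad/s): [2.22, 2.22, 2.57, 3.14, 3.14, 3.14].

## Interface

Orientations are given as [roll, pitch, yaw] about the fixed x, y, z axes, in that order (R = Rz(yaw) Ry(pitch) Rx(roll)).
In Python, from cell import manip, optics, workorder gives the robot as it stands.
- The arm moves only by the tool step_arm, never from a script. Its argument "increments" is a list that holds one entry, the list of rows, each a list of 7 numbers: the turn, a rotation vector about the tool's x, y, z as a fraction of full scale, then the shift along the tool's x, y, z as a fraction of full scale, then the closure, from -1 (fully open) to 1 (shut). In form: [[[wx, wy, wz, tx, ty, tz, fingers], ...]]. A call has 1 to 5 rows; each row shifts and turns the commanded pose from where the row before left it, along the tool's axes as they then stand; what a row does not reach is not made up. Full scale, the value 1, is 40 mm for a shift and 45 degrees for a turn. A row lasts 1/10 s, in which the tool goes at most 50 mm and 8.59 degrees, less where a joint would pass 70% of its speed; a pose out of reach is approached as far as the arm can. A call with a number of a shift or a turn outside -1 to 1 is refused whole. A call with a gripper value outside its range is refused whole. The fingers move at their own pace and stop on an object; "newtons" is the grip in N (left out, the last holds). Time passes only in rows, so rows that do not move let the fingers close. It gives the time, the measured TCP pose, the force, the opening and the grip force at its end, in the units of the state.
- manip.read_state(): the state, without advancing time (a new reading comes with each control period).
- optics.camera(name): name is "scene" or "side" or "wrist"; returns a dict with "frame" (420x560x3 uint8, red, green, blue), "range_z" (420x560 float32, mm along the optical axis (not along the pixel's ray), 0 where there is no reading), "mtx" (3x3 intrinsics, pixels), "distortion" ([k1, k2, p1, p2, k3] as OpenCV has them; the pictures are not rectified), "cam_to_world" (4x4, takes a point from camera to world coordinates). Camera axes: x right, y down, z forward; pixel columns grow to the right and rows downward; lengths in mm; the calibration is good to about 2 mm. A picture is of the moment at which its call begins.
- workorder.sign_off(): hands the job in; it is judged then, once.
The state is a dict: "clock": time; "joints": joint angles; "qd": joint speeds; "effort": joint torques, N m; "eef_pos": TCP position; "eef_rot": TCP orientation; "wrist_force": force on the tool from outside, world axes, zero at the start; "moment": the same for the moment, N m; "finger_gap": finger opening in mm; "finger_force": force on a finger pad.
Only numpy, scipy, OpenCV 4.12 (cv2) and the standard library are available. Lean on these libraries where they do the work, as an engineer would, in place of code of your own. Each camera call takes 0.05 s, during which the arm holds its last target. There are 200 camera calls.

## Task

Hang the board carrier by its hooks on the left end of the test stand's rail (left as the robot sees it, by the left post), then slide it along the rail, without lifting it off, until its middle is in line with the index pointer and strip, and let go of it. Then take the square-handled probe pen out of the tool block and hold it upright with its spring tip on the board's round pad, pressing gently so that the tip is pushed in about half way; finish while still holding the pen there, pressing. Leave everything else where it is.

Things in the scene. Friction and masses are not known exactly. Their poses are not given: they have to be found in the camera images.
- carrier: Loose aluminium board carrier, 0.3 kg, an L-shaped hanger. Origin: foot of its back plate, mid-width, underside; z up, y along its width, shelf to -x. Back plate x -3 to 3, 90 wide, 104 high. Shelf 90 x 90 x 6, x -93 to -3, underside z = 0: it stands on it at the start; circuit board fixed on top (top face z = 10). Grip tab on top: 10 thick (x), 40 wide (y), z 97 to 155.
- carrier_hook (a point): Rail seat of the carrier's hooks, at (14, 0, 95) in its frame; the rail's axis lies here when hung. Behind the back plate, at y = -32 and 32, two 12-wide hooks like an upside-down V (90 degrees, open downwards); arms end at about z = 88, outer top z = 109. The V centres itself: let go 3 to 4 mm above its seat, the carrier drops home. Axes as the carrier's.
- carrier_tab (a point): Grip point in the middle of the carrier's tab, 142 above the underside (z = 142 in the carrier's frame), 13 below the tab's top; axes as the carrier's. Pinch across the 10 mm thickness (along x).
- pad (a point): Centre of the top of the round brass pad on the carrier's board, 14 in diameter, at (-60, 14, 11) in the carrier's frame: the spot to probe. The two other brass pads are square, 12 x 12.
- stand: Test stand, fixed. Origin on the bench below the rail's middle; x away from the robot, y along the rail to the robot's left, z up. Two posts 14 wide at y = -180 and 180, up to z = 138; base plate x -30 to 70, 6 thick. Rest bar (front face x = -10.5, z 41 to 59) steadies the back plate. The carrier hung at rest: origin at x = -14, z = 35 here, yaw as the stand's, nearly upright.
- rail (a point): Middle of the stand's steel rail, on its axis, 130 above the bench; axes as the stand's. The rail is 12 in diameter and runs along y, free between the posts. Left end: hang the carrier with its middle about 70 to 120 left (+y) of this point.
- index: Index, fixed to the stand, axes as the stand's; origin on the bench below the rail. Its line y = 0 is the mark, 20 to 80 right of the rail's middle. Steel strip 6 wide, 9 high, along x from -150 to 75 on the bench; behind the rail an upright (x 46 to 58, 20 wide, 112 high) with a 4 wide pointer aimed at the rail (x 18 to 48, z 102 to 112).
- block: Black tool block, fixed, 56 (x) x 116 (y) x 75 high, origin at the centre of its underside. Two round upright holes 20 in diameter, at y = -35 and +35; the probe pen stands in one and the driver in the other (which is which varies).
- pen: Loose probe pen, 62 g, 154 long, standing upright in the block. Origin at the end of its free tip, z up the pen. Spring tip 4 in diameter, z 0 to 22; barrel 11 in diameter z 22 to 62; collar 30 in diameter z 60 to 65, which rests on the block (origin 15 above the bench); square handle 14 x 14, sides along the pen's x and y, z 65 to 150. To come out of the block it must rise straight up by 65.
- pen_point (a point): The very end of the pen's spring tip; moves with the tip.
- pen_tip (a joint): How far the spring tip is pushed into the pen (m): 0 free, 0.012 fully in. It takes 1.2 N to start and 0.2 N more per mm (half way, 0.006: 2.4 N).
- driver: Loose driver with a round 20 mm handle and 30 mm collar, rising 58 above the block's other hole; bystander.
- phone: Phone lying flat, 72 x 150 x 8, origin at the centre of its underside; bystander.
- dropper: Small bottle, 32 in diameter, 75 high; bystander.
- spray: Can, 64 in diameter, 190 high; bystander.
- tape: Roll of tape lying flat, 84 in diameter, 20 high; bystander.
- screwdriver: Screwdriver lying behind the stand, 160 long; bystander.
Things that resemble listed ones, but are neither listed nor needed, are in the scene too. Of the things shaped like the carrier, the aluminium one is meant.

How it is judged (in metres and radians):
On the way, in this order (a step that is already met when the one before it is completed fails the run):
1. the carrier hangs on the rail at its left end, at least 60 mm left of the index (x of carrier in the frame of stand between -0.022 and -0.006 m and z of carrier in the frame of stand between 0.03 and 0.04 m and angle between carrier's own z axis and vertical below 0.09 rad and contact force between carrier and stand above 0.5 N and y of carrier in the frame of index above 0.06 m), for 0.2 s.
2. the carrier hangs on the rail in line with the index (within 9 mm), let go (x of carrier in the frame of stand between -0.022 and -0.006 m and z of carrier in the frame of stand between 0.03 and 0.04 m and angle between carrier's own z axis and vertical below 0.09 rad and contact force between carrier and stand above 0.5 N and y of carrier in the frame of index between -0.009 and 0.009 m and contact force between carrier and the fingers below 0.05 N), for 0.2 s.
3. the pen is out of the block, held (z of pen in the frame of block above 0.077 m and contact force between pen and the fingers above 0.5 N), for 0.1 s.
At the end, for the whole second after the job is handed in: Carrier hangs ungripped on the rail within 8 mm fore-aft, 5 mm in height, 0.09 rad of its seat, middle within 9 mm of the index; the gripped pen is within 0.14 rad of upright, tip within 8 mm of the round pad's centre, pushed in 2 to 10.5 mm, pressing 0.6 to 6 N (all of step 2 and distance between pen_point and pad below 0.008 m and angle between pen's own z axis and vertical below 0.14 rad and contact force between pen and carrier between 0.6 and 6 N and value of joint pen_tip between 0.002 and 0.0105 m and contact force between pen and the fingers above 0.5 N); the arm keeps its last pose, push and grip.
It fails at once if the carrier is lifted off the rail between the left end and the index (y of carrier in the frame of index between 0.012 and 0.045 m and x of carrier in the frame of stand between -0.06 and 0.04 m and z of carrier in the frame of stand between 0.045 and 0.18 m).
It fails at once if the pen is pressed on the board with more than 12 N (contact force between pen and carrier above 12 N).
It fails at once if the driver is taken out of the block or knocked out (distance of driver from where it was at the start of the episode above 0.03 m).
It fails at once if a bystander (phone, bottle, can, tape, screwdriver) is displaced by more than 30 mm (distance of any of phone, dropper, spray, tape, screwdriver from where it was at the start of the episode above 0.03 m).
It also fails if it takes over 64 s, if anything falls off the work surface, if the arm or the gripper's body presses on something with over 40 N, if the wrist force passes 120 N, or if a joint passes its speed limit or range.

## Working session

There is one attempt and no reset: what is moved stays moved. The work goes in short steps, Python scripts to look and compute and a tool call to move; the robot and the scene stay as the last step left them, time stands still between calls to the robot, and variables do not carry over. Pictures are saved under pics/ and viewed, at most 11 in all, crops included, and the job is handed in when it is done.

Besides the shell and the picture viewer there is one more tool, called after "Request:" in YAML: its name, and indented under it one key for each argument. step_arm: Moves the arm, as the interface text tells. Its arguments: {"type":"object","properties":{"increments":{"type":"array","items":{"type":"array","items":{"type":"array","items":{"type":"number"}}}},"newtons":{"type":"number"}},"required":["increments"]}

```bash
ls; mkdir -p pics; cat > h.py <<'E'
import numpy as np, cv2
from cell import manip, optics, workorder
def grab(n):
    c=optics.camera(n); np.savez(f'/tmp/{n}.npz',**{k:np.array(v) for k,v in c.items()}); return c
def load(n): return np.load(f'/tmp/{n}.npz')
def save(c,name,crop=None,s=1):
    f=c['frame'][:,:,::-1]
    if crop: f=f[crop[1]:crop[3],crop[0]:crop[2]]
    cv2.imwrite('pics/'+name,cv2.resize(f,None,fx=s,fy=s,interpolation=cv2.INTER_CUBIC))
def cloud(c):
    z=c['range_z'].astype(float); h,w=z.shape
    v,u=np.mgrid[:h,:w]
    p=cv2.undistortPoints(np.stack([u,v],-1).reshape(-1,1,2).astype(float),c['mtx'],c['distortion']).reshape(h,w,2)
    P=np.dstack([p*z[...,None],z]); T=c['cam_to_world']
    W=P@T[:3,:3].T+T[:3,3]; W[z==0]=np.nan
    return W
E
python3 - <<'E'
from h import *
for n in('scene','side','wrist'):
    c=grab(n)
    print(n,c['cam_to_world'].round(2).tolist(),c['mtx'][0,0])
a=[load(n)['frame'][:,:,::-1] for n in('scene','side')]
cv2.imwrite('pics/a.png',cv2.resize(a[0],(800,600),interpolation=cv2.INTER_CUBIC)); cv2.imwrite('pics/b.png',cv2.resize(a[1],(800,600),interpolation=cv2.INTER_CUBIC))
print(manip.read_state())
E
```

```text
pics
scene [[0.31, 0.65, -0.69, 1338.24], [0.95, -0.21, 0.23, -299.62], [0.01, -0.73, -0.69, 918.42], [0.0, 0.0, 0.0, 1.0]] 509.3526232154275
side [[-0.96, -0.22, 0.17, 293.16], [-0.28, 0.75, -0.6, 817.37], [-0.0, -0.62, -0.78, 1190.84], [0.0, 0.0, 0.0, 1.0]] 513.8174341880806
wrist [[1.0, 0.0, -0.0, 550.03], [0.0, -0.96, -0.28, 82.42], [-0.0, 0.28, -0.96, 385.65], [0.0, 0.0, 0.0, 1.0]] 375.20476862427904
{'clock': 0.15, 'joints': array([-6.65783463e-02,  3.00354098e-01,  1.52143558e+00, -3.30972193e-05,
        1.32069882e+00, -6.66206420e-02]), 'qd': array([ 0.00090789, -0.00266242, -0.00183182, -0.00024107, -0.00065859,
        0.00172576]), 'effort': array([-2.50185103e-04, -5.31960297e+01, -3.52822959e+01,  7.07691838e-02,
        2.35654798e-02, -3.66386917e-05]), 'eef_pos': array([5.49978133e+02, 8.13828079e-03, 4.04211984e+02]), 'eef_rot': array([-3.14069666e+00, -2.76486018e-05,  1.57084682e+00]), 'wrist_force': array([ 0.55474238,  0.0299524 , -0.5143608 ]), 'moment': array([-0.0249107 , -0.03259425, -0.01480126]), 'finger_force': 0.0, 'finger_gap': 93.90735133391642}
```

View pics/a.png

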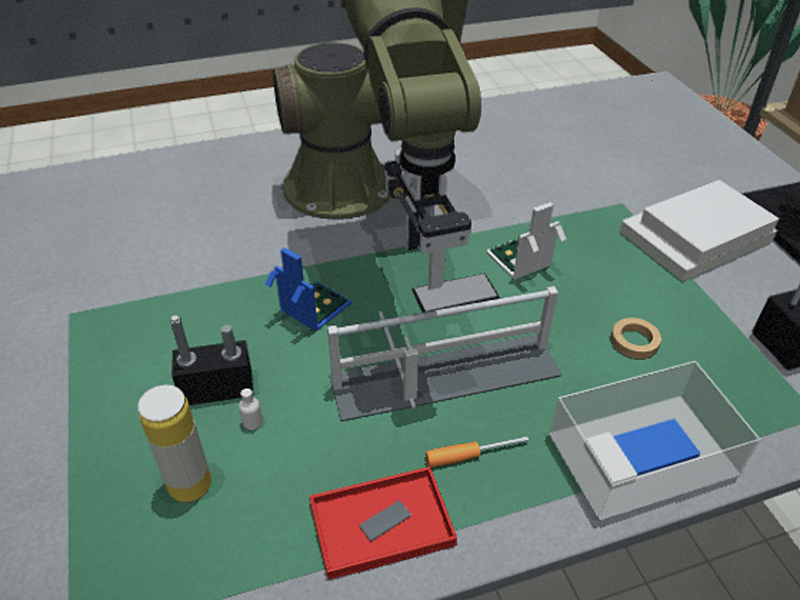

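View pics/b.png

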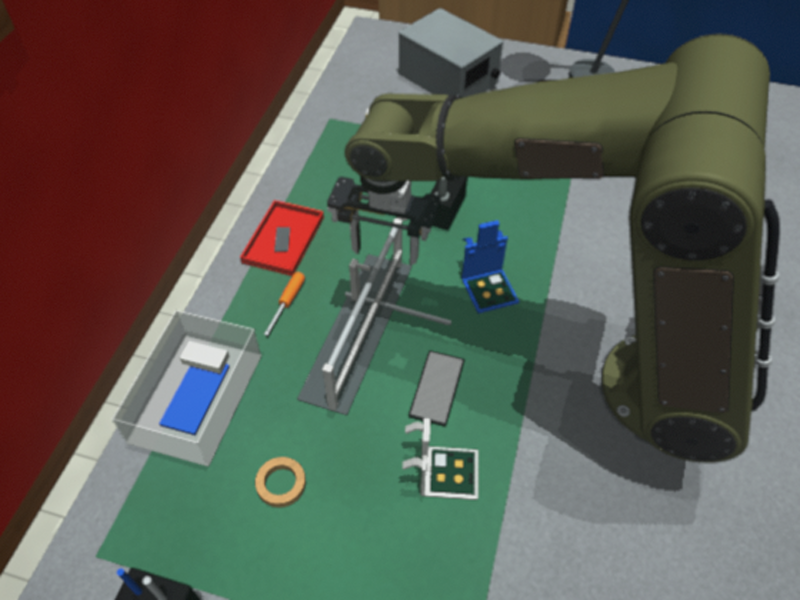

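The scene picture shows the white/aluminium carrier at about (530,245), the blue look-alike at (300,295), the stand with its rail from (335,330) to (552,295), the index upright at (410,375) and the tool block at (210,370) with two handles. A cup of pens sits at the far right (790,320). Lookalikes: the blue carrier against the pale one, and the two handles at (178,340) and (229,340). I'll check both in one close crop and measure in the same script.

```bash
python3 - <<'E'
from h import *
c=load('scene'); f=c['frame'][:,:,::-1]; s=load('side')['frame'][:,:,::-1]
r=lambda a,x0,y0,x1,y1:cv2.resize(a[y0:y1,x0:x1],(390,290),interpolation=cv2.INTER_CUBIC)
im=np.vstack([np.hstack([r(f,330,130,410,190),r(f,110,210,190,270)]),np.hstack([r(s,270,285,350,345),r(f,225,195,305,255)])])
cv2.imwrite('pics/c.png',im)
for n in('scene','side'):
    W=cloud(load(n)); F=load(n)['frame'].astype(int)
    sat=F.max(2)-F.min(2)
    ok=np.isfinite(W[...,0])
    # carrier region
    m=ok&(W[...,2]>12)&(W[...,1]>130)&(W[...,1]<380)&(W[...,0]>250)&(W[...,0]<520)&(sat<40)&(W[...,2]<170)
    P=W[m]; print(n,'carrier',len(P),P.min(0).round(),P.max(0).round())
    t=P[P[:,2]>112]; print(' tab',len(t),t.mean(0).round(1),t.min(0).round(),t.max(0).round())
    # rail region
    m=ok&(W[...,2]>126)&(W[...,2]<145)&(W[...,0]>500)&(W[...,0]<760)&(W[...,1]<300)&(W[...,1]>-260)
    P=W[m];print(' rail',len(P),P.min(0).round(),P.max(0).round())
    for a in range(-260,300,40):
        q=P[(P[:,1]>=a)&(P[:,1]<a+40)]
        if len(q)>5: print('  ',a,len(q),np.median(q,0).round(1))
    m=ok&(W[...,2]>60)&(W[...,2]<180)&(W[...,1]<-130)&(W[...,0]<760)&(W[...,0]>350)&(sat<40)
    P=W[m];print(' block',len(P))
    for lo,hi in((71,79),(90,130),(130,165)):
        q=P[(P[:,2]>lo)&(P[:,2]<hi)]
        if len(q): print('  ',lo,len(q),np.median(q,0).round(1),q.min(0).round(),q.max(0).round())
E
```

```text
scene carrier 1025 [312. 170.  12.] [453. 332. 156.]
 tab 216 [402.1 282.9 136.4] [389. 262. 112.] [409. 308. 156.]
 rail 889 [ 563. -157.  126.] [600. 217. 141.]
   -180 69 [ 574.6 -150.3  135.1]
   -140 98 [ 574.8 -119.7  133.5]
   -100 95 [576.9 -80.1 133.1]
   -60 94 [579.1 -39.5 132.8]
   -20 91 [ 5.812e+02 -1.000e-01  1.336e+02]
   20 89 [583.3  39.9 132.7]
   60 86 [585.9  79.1 133.4]
   100 90 [588.  120.2 133.5]
   140 83 [590.8 159.1 133.6]
   180 94 [592.4 202.6 133.9]
 block 2585
   71 914 [ 522.5 -340.7   74.2] [ 478. -433.   71.] [ 717. -144.   79.]
   90 743 [ 700.7 -378.8  110.8] [ 358. -433.   90.] [ 717. -131.  130.]
   130 308 [ 566.8 -370.7  135.7] [ 377. -431.  130.] [ 716. -131.  165.]
side carrier 639 [309. 132.  12.] [447. 331. 160.]
 tab 104 [397.  291.6 149.1] [390. 266. 113.] [406. 305. 160.]
 rail 555 [ 561. -159.  126.] [597. 218. 143.]
   -180 19 [ 569.1 -151.8  138.9]
   -140 44 [ 569.9 -117.   135. ]
   -100 48 [571.7 -78.7 136.2]
   -60 51 [574.1 -38.3 135.4]
   -20 55 [576.9  -0.8 135.5]
   20 55 [578.2  39.6 135.7]
   60 61 [580.8  79.6 135.2]
   100 65 [583.5 120.  135.6]
   140 65 [585.6 159.3 135.3]
   180 92 [587.6 205.7 136.2]
 block 3125
   71 327 [ 508.8 -352.8   75.4] [ 479. -836.   71.] [ 750. -140.   79.]
   90 1627 [ 601.3 -779.2  125.5] [ 411. -949.   90.] [ 752. -137.  130.]
   130 665 [ 614.1 -810.4  131.8] [ 489. -930.  130.] [ 747. -132.  143.]
```

View pics/c.png

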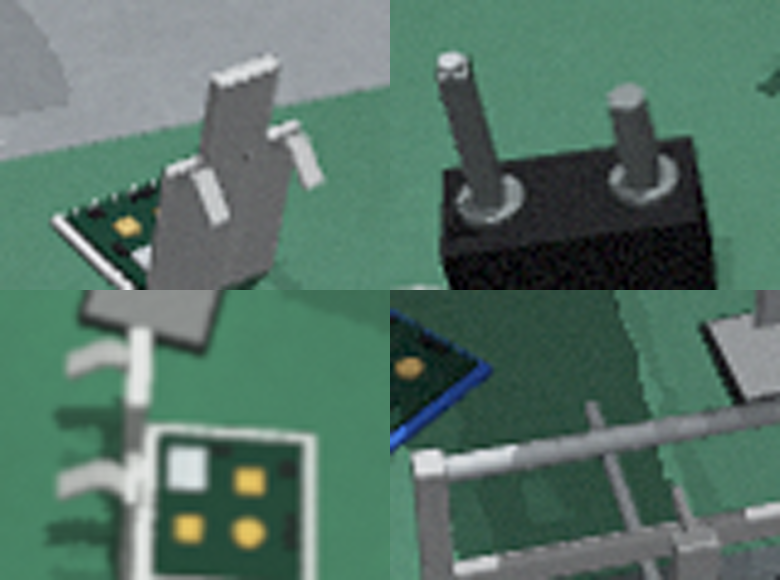

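The crop confirms the pale metal carrier (top left, bare aluminium with hooks toward +x and the shelf toward the robot) as the one meant. In the block crop the taller, square handle with a flat top at scene (178,318) is the pen, and the shorter round one at (229,328) is the driver.

```bash
python3 - <<'E'
from h import *
def fit(q,a,b): # q[:,a]=k*q[:,b]+c robust
    for _ in range(4):
        k,c=np.polyfit(q[:,b],q[:,a],1); r=q[:,a]-k*q[:,b]-c; q=q[abs(r)<max(2,1.5*r.std())]
    return k,c,len(q)
for n in('scene','side'):
    d=load(n);W=cloud(d);F=d['frame'].astype(int);sat=F.max(2)-F.min(2);ok=np.isfinite(W[...,0])
    print(n)
    m=ok&(abs(W[...,1]-285)<60)&(abs(W[...,0]-400)<40)&(sat<40)
    P=W[m]
    q=P[(P[:,2]>20)&(P[:,2]<85)]; print(' plate',fit(q,0,1), q[:,1].min(),q[:,1].max(), np.median(q,0))
    q=P[(P[:,2]>152)]; print(' tabtop',len(q),q.mean(0),q.min(0),q.max(0))
    q=P[(P[:,2]>112)&(P[:,2]<150)]; print(' tab',fit(q,0,1),np.percentile(q[:,1],[2,98]))
    m=ok&(W[...,2]>70)&(W[...,2]<116)&(W[...,0]>600)&(W[...,0]<660)&(abs(W[...,1])<150)
    P=W[m]; print(' upright',len(P),P.mean(0),np.percentile(P,[2,98],axis=0).round(1).tolist())
    m=ok&(W[...,2]>4)&(W[...,2]<16)&(W[...,0]>420)&(W[...,0]<530)&(W[...,1]<60)&(W[...,1]>-100)
    P=W[m]; print(' strip',len(P),fit(P,1,0) if len(P)>5 else '')
    m=ok&(W[...,2]>72)&(W[...,2]<78)&(W[...,1]<-100)&(W[...,1]>-450)&(W[...,0]>400)&(W[...,0]<620)
    P=W[m].astype(np.float32); print(' blocktop',cv2.minAreaRect(P[:,:2].copy()))
    m=ok&(W[...,2]>90)&(W[...,1]<-100)&(W[...,1]>-450)&(W[...,0]>450)&(W[...,0]<570)&(W[...,2]<175)&(F.max(2)<230)
    P=W[m]
    for side in (P[P[:,1]<-325],P[P[:,1]>-325]):
        if len(side): print(' handle',len(side),np.median(side,0),side.min(0),side.max(0))
E
```

```text
scene
 plate (np.float64(-0.20269621127255505), np.float64(459.10640068440074), 327) 238.11261515608896 330.1377738224529 [401.61898738 285.2797495   50.79653363]
 tabtop 38 [399.72602202 283.88614042 154.17494098] [391.1077146  265.71090984 152.15831108] [408.7183093  304.64066951 156.40113062]
 tab (np.float64(-0.1961249985238783), np.float64(458.48493855092437), 104) [264.45474084 305.12970034]
 upright 173 [629.59784922 -44.84385189  96.99244394] [[608.4, -53.9, 71.4], [636.0, -34.7, 113.5]]
 strip 129 (np.float64(-1.2779905903696638), np.float64(602.4053768666012), 77)
 blocktop ((518.2551879882812, -268.3349304199219), (167.66650390625, 260.60638427734375), 11.876424789428711)
 handle 222 [ 512.3805438  -372.01046608  132.79350861] [ 499.79530767 -380.50745714   90.00704328] [ 517.14731062 -364.95202607  170.36788487]
 handle 161 [ 521.2419601 -301.855131   121.6121816] [ 505.69268655 -312.023666     91.31905482] [ 569.95995771 -101.44113     139.8111846 ]
side
 plate (np.float64(-0.3194307170641956), np.float64(495.1584269105774), 22) 309.7266022225814 330.61475518358884 [389.67820406 328.02034857  53.09668771]
 tabtop 72 [397.94229737 286.47177107 155.54097105] [389.94209201 265.77804542 152.17985214] [405.75676925 304.11009156 159.64593496]
 tab (np.float64(0.9870349908851412), np.float64(95.00344461845991), 16) [301.04690234 305.24769386]
 upright 98 [622.57611976 -40.51324501  99.77849589] [[601.7, -52.3, 74.7], [633.7, -32.5, 115.0]]
 strip 437 (np.float64(-0.561749559844835), np.float64(259.62132911666333), 286)
 blocktop ((521.0286254882812, -241.40272521972656), (173.7479248046875, 237.3666229248047), 20.616552352905273)
 handle 123 [ 522.19054657 -292.87298555  117.52338674] [ 505.41183356 -307.12971956   91.02510773] [ 569.71859154 -103.35981298  141.29539848]
```

Request:
step_arm:
  increments:
    - [[0, 0, -0.127, 1, 0, 0, -1], [0, 0, -0.127, 1, 0, 0, -1], [0, 0, 0, 1, -0.5, 0, -1], [0, 0, 0, 1, -0.5, 0, -1], [0, 0, 0, 1, -0.5, 0, -1]]
  newtons: 30

```text
clock: 0.65
eef_pos: [462.2, 186.7, 404.3]
eef_rot: [-3.141, 0.0, 1.77]
wrist_force: [0.7, 0.6, -0.5]
finger_gap: 94.0
finger_force: 0.0
```

```bash
cat >> h.py <<'E'
from scipy.spatial.transform import Rotation as Ro
def to(x,y,z,yaw,pose=None):
    """grasp target (mm), tool yaw -> remaining shift in tool axes (units of 40mm) and turn (units of 45deg)"""
    s=manip.read_state(); R=Ro.from_euler('xyz',s['eef_rot']).as_matrix()
    p=s['eef_pos']+180*R[:,2]
    Rt=Ro.from_euler('xyz',[np.pi,0,yaw]).as_matrix()
    w=Ro.from_matrix(R.T@Rt).as_rotvec()/(np.pi/4)
    d=np.array([x,y,z])-p
    print('t',round(s['clock'],2),'grasp',p.round(1),'rot',s['eef_rot'].round(4),'F',s['wrist_force'].round(2),'gap',round(s['finger_gap'],1),'ff',round(s['finger_force'],1))
    print('shift',(R.T@d/40).round(3),'shift_after_turn',(Rt.T@d/40).round(3),'turn',w.round(3))
E
python3 -c "
from h import *
to(398.5,285,142,1.7708)"
```

```text
t 0.65 grasp [462.1 186.7 224.3] rot [-3.1411  0.      1.7701] F [ 0.7   0.6  -0.45] gap 94.0 ff 0.0
shift [ 2.725 -1.07   2.059] shift_after_turn [ 2.725 -1.07   2.059] turn [-0.001  0.    -0.001]
```

Request:
step_arm:
  increments:
    - [[0, 0, 0, 1, -0.5, 0, -1], [0, 0, 0, 0, 0, 0, -1]]

```text
clock: 0.85
eef_pos: [433.4, 223.6, 404.7]
eef_rot: [-3.141, -0.001, 1.775]
wrist_force: [0.2, 0.3, 0.3]
finger_gap: 94.0
finger_force: 0.0
```

```bash
python3 - <<'E'
from h import *
c=grab('wrist'); save(c,'d.png'); W=cloud(c)
F=c['frame'].astype(int)
m=np.isfinite(W[...,0])&(W[...,2]>150)&(W[...,2]<162)
P=W[m].astype(np.float32); print(len(P),P.mean(0),P.min(0),P.max(0),cv2.minAreaRect(P[:,:2].copy()))
to(398.5,285,142,1.7708)
E
```

```text
1187 [398.5038  284.66333 156.24364] [389.69623 263.6107  150.14908] [407.07858 304.47485 158.87515] ((398.4107971191406, 283.99798583984375), (10.090705871582031, 39.90533447265625), 11.728055000305176)
t 0.9 grasp [434.8 222.2 224.8] rot [ 3.1415e+00 -1.0000e-04  1.7737e+00] F [ 1.01 -0.1  -0.55] gap 94.0 ff 0.0
shift [ 1.72  -0.572  2.069] shift_after_turn [ 1.719 -0.577  2.069] turn [ 0.    -0.     0.004]
```

View pics/d.png

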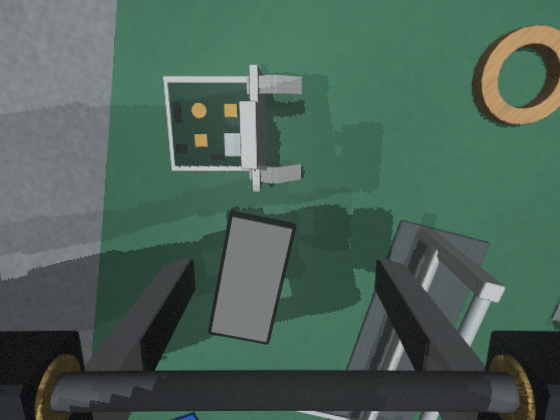

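The wrist picture shows the carrier from above, with the tab at (248,135), the round pad at (199,111), the hooks to the right and the phone at (253,278). The tab centre is (398.4, 284.2) with a yaw of 0.205.

Request:
step_arm:
  increments:
    - [[0, 0, 0, 0.85, -0.285, 0, -1], [0, 0, 0, 0.85, -0.285, 0, -1], [0, 0, 0, 0, 0, 0.7, -1], [0, 0, 0, 0, 0, 0.7, -1], [0, 0, 0, 0, 0, 0.65, -1]]

```text
clock: 1.4
eef_pos: [400.6, 282.2, 321.4]
eef_rot: [-3.141, 0.0, 1.77]
wrist_force: [1.7, 0.7, -0.5]
finger_gap: 93.9
finger_force: 0.0
```

Request:
step_arm:
  increments:
    - [[0, 0, 0, 0, 0, 0, -1]]

```text
clock: 1.5
eef_pos: [400.4, 281.9, 319.7]
eef_rot: [-3.136, 0.002, 1.769]
wrist_force: [0.6, 0.2, 0.9]
finger_gap: 94.0
finger_force: 0.0
```

```bash
python3 -c "
from h import *
to(398.4,284.3,142,1.7755)"
```

```text
t 1.5 grasp [399.5 281.4 139.7] rot [-3.1363e+00  2.0000e-03  1.7693e+00] F [0.57 0.21 0.85] gap 94.0 ff 0.0
shift [ 0.077 -0.013 -0.057] shift_after_turn [ 0.077 -0.013 -0.057] turn [-0.007  0.003 -0.008]
```

Request:
step_arm:
  increments:
    - [[0, 0, 0, 0.06, -0.01, -0.03, -1], [0, 0, 0, 0, 0, 0, 1], [0, 0, 0, 0, 0, 0, 1], [0, 0, 0, 0, 0, 0, 1], [0, 0, 0, 0, 0, 0, 1]]
  newtons: 40

```text
clock: 2.0
eef_pos: [399.2, 285.2, 324.3]
eef_rot: [3.141, -0.0, 1.77]
wrist_force: [-0.8, 0.1, 0.2]
finger_gap: 65.4
finger_force: 0.0
```

Request:
step_arm:
  increments:
    - [[0, 0, 0, 0, 0, 0, 1], [0, 0, 0, 0, 0, 0, 1], [0, 0, 0, 0, 0, 0, 1]]

```text
clock: 2.3
eef_pos: [399.2, 285.2, 323.8]
eef_rot: [-3.142, 0.0, 1.77]
wrist_force: [-0.2, -0.5, -0.3]
finger_gap: 41.6
finger_force: 0.0
```

Request:
step_arm:
  increments:
    - [[0, 0, 0, 0, 0, 0, 1], [0, 0, 0, 0, 0, 0, 1], [0, 0, 0, 0, 0, 0, 1], [0, 0, 0, 0, 0, 0, 1], [0, 0, 0, 0, 0, 0, 1]]

```text
clock: 2.8
eef_pos: [399.1, 285.2, 323.8]
eef_rot: [-3.141, 0.0, 1.77]
wrist_force: [-0.4, 0.1, -0.4]
finger_gap: 9.8
finger_force: 40.0
```

```bash
python3 -c "
from h import *
to(584.3+3.7-14,120,212,1.5143)"
```

```text
t 2.8 grasp [399.1 285.2 143.8] rot [-3.1414  0.      1.7703] F [-0.43  0.08 -0.36] gap 9.8 ff 40.0
shift [-4.914  3.467 -1.705] shift_after_turn [-3.876  4.599 -1.704] turn [-0.     0.     0.326]
```

Request:
step_arm:
  increments:
    - [[0, 0, 0, 0, 0, -0.95, 1], [0, 0, 0, 0, 0, -0.95, 1], [0, 0, 0.11, -0.65, 0.5, 0, 1], [0, 0, 0.11, -0.65, 0.5, 0, 1], [0, 0, 0.106, -0.65, 0.6, 0, 1]]

```text
clock: 3.3
eef_pos: [472.0, 214.0, 399.8]
eef_rot: [-3.142, -0.0, 1.512]
wrist_force: [-0.2, 1.4, -3.1]
finger_gap: 9.6
finger_force: 40.0
```

```bash
python3 -c "
from h import *
to(570.7,121.2,219,1.515)"
```

```text
t 3.3 grasp [471.9 214.  219.8] rot [-3.1415 -0.      1.5116] F [-0.23  1.44 -3.14] gap 9.6 ff 40.0
shift [-2.17   2.602  0.019] shift_after_turn [-2.179  2.594  0.02 ] turn [-0.    -0.    -0.004]
```

Request:
step_arm:
  increments:
    - [[0, 0, -0.004, -0.54, 0.65, 0, 1], [0, 0, 0, -0.54, 0.65, 0, 1], [0, 0, 0, -0.54, 0.65, 0, 1], [0, 0, 0, -0.55, 0.64, 0, 1], [0, 0, 0, 0, 0, 0, 1]]

```text
clock: 3.8
eef_pos: [572.1, 119.9, 398.9]
eef_rot: [-3.141, 0.001, 1.514]
wrist_force: [-0.2, 1.2, -2.9]
finger_gap: 9.6
finger_force: 40.0
```

```bash
python3 - <<'E'
from h import *
to(570.7,121.2,219,1.515)
for n in('scene','side'):
    c=grab(n);W=cloud(c)
    F=c['frame'].astype(int);sat=F.max(2)-F.min(2)
    m=np.isfinite(W[...,0])&(W[...,0]>540)&(W[...,0]<625)&(W[...,1]>70)&(W[...,1]<175)&(W[...,2]>165)&(W[...,2]<192)
    P=W[m]; print(n,len(P))
    for lo,hi in((70,83),(83,100),(100,140),(140,160),(160,175)):
        q=P[(P[:,1]>lo)&(P[:,1]<hi)]
        if len(q):print(lo,len(q),q.min(0).round(1),q.max(0).round(1),np.median(q,0).round(1))
a,b=load('scene'),load('side')
A=cv2.resize(a['frame'][140:300,220:400,::-1],(450,400),interpolation=2);B=cv2.resize(b['frame'][130:310,200:335,::-1],(300,400),interpolation=2)
cv2.imwrite('pics/e.png',np.hstack([A,B]))
E
```

```text
t 3.8 grasp [571.9 119.8 218.9] rot [-3.1409e+00  7.0000e-04  1.5144e+00] F [-0.2   1.19 -2.92] gap 9.6 ff 40.0
shift [ 0.034 -0.033 -0.003] shift_after_turn [ 0.034 -0.033 -0.003] turn [-0.001  0.001 -0.001]
scene 383
70 49 [567.1  74.  165. ] [605.2  83.  182.1] [573.5  80.9 173.3]
83 87 [567.   83.3 165.2] [606.1 100.  191.8] [584.6  89.9 177.4]
100 136 [572.1 100.1 165. ] [579.8 139.9 191.6] [576.4 119.7 179.4]
140 102 [570.  140.1 165.3] [606.9 158.8 183.1] [591.6 148.9 175.3]
160 9 [572.5 160.2 172.5] [579.  164.1 180.2] [576.3 162.  176.2]
side 137
83 2 [562.5  84.7 165.4] [565.4  92.  165.4] [564.   88.3 165.4]
100 30 [565.6 102.4 165.4] [575.7 139.3 191.8] [567.1 131.6 179.4]
140 91 [567.1 140.  165.1] [604.4 159.5 188.9] [580.5 151.5 177.6]
160 14 [569.2 161.1 168.9] [574.6 167.6 183.4] [572.1 164.9 176.3]
```

View pics/e.png

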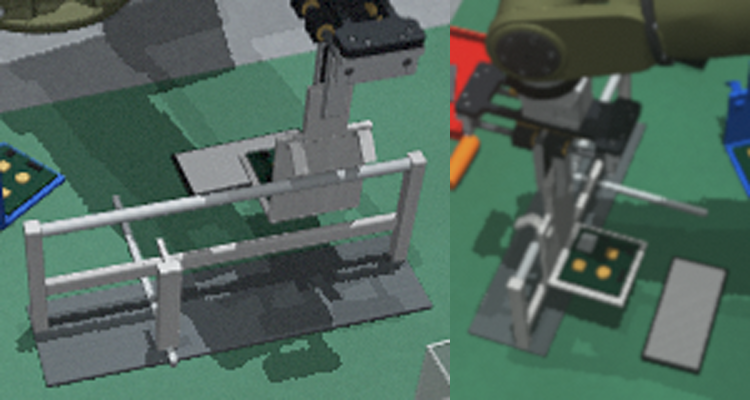

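The carrier hangs from the gripper over the rail near its left end, with the hooks (290,155) and (368,150) in the crop beyond the rail line. I'll lower it now.

Request:
step_arm:
  increments:
    - [[0, 0, 0, 0.02, -0.035, 0, 1], [0, 0, 0, 0, 0, 0.3, 1], [0, 0, 0, 0, 0, 0.3, 1], [0, 0, 0, 0, 0, 0.3, 1], [0, 0, 0, 0, 0, 0, 1]]

```text
clock: 4.4
eef_pos: [568.7, 123.5, 361.9]
eef_rot: [-3.14, 0.0, 1.518]
wrist_force: [-0.6, -0.5, -2.5]
finger_gap: 9.9
finger_force: 40.0
```

Request:
step_arm:
  increments:
    - [[0, 0, 0, 0, 0, 0, 1]]

```text
clock: 4.5
eef_pos: [568.8, 123.4, 363.4]
eef_rot: [-3.141, 0.0, 1.518]
wrist_force: [-0.8, 0.1, -2.9]
finger_gap: 9.4
finger_force: 40.0
```

```bash
python3 - <<'E'
from h import *
to(570.7,121.2,178.8,1.515)
E
```

```text
t 4.5 grasp [568.6 123.4 183.4] rot [-3.1406e+00  2.0000e-04  1.5175e+00] F [-0.78  0.08 -2.88] gap 9.4 ff 40.0
shift [-0.052  0.056  0.114] shift_after_turn [-0.051  0.056  0.114] turn [-0.001  0.     0.003]
```

Request:
step_arm:
  increments:
    - [[0, 0, 0, -0.03, 0.045, 0, 1], [0, 0, 0, 0, 0, 0.05, 1], [0, 0, 0, 0, 0, 0.05, 1], [0, 0, 0, 0, 0, 0, 1]]

```text
clock: 4.9
eef_pos: [570.5, 122.0, 359.5]
eef_rot: [-3.141, 0.0, 1.517]
wrist_force: [-0.1, 0.2, -4.0]
finger_gap: 9.9
finger_force: 40.0
```

```bash
python3 - <<'E'
from h import *
to(570.7,121.2,178.8,1.515)
E
```

```text
t 4.9 grasp [570.4 122.  179.5] rot [-3.1411e+00  2.0000e-04  1.5174e+00] F [-0.12  0.19 -4.01] gap 9.9 ff 40.0
shift [-0.019  0.008  0.017] shift_after_turn [-0.019  0.008  0.017] turn [-0.001  0.     0.003]
```

Request:
step_arm:
  increments:
    - [[0, 0, 0, 0, 0, 0, 0.55], [0, 0, 0, 0, 0, 0, 0.55], [0, 0, 0, 0, 0, 0, 0.55], [0, 0, 0, 0, 0, 0, 0.55], [0, 0, 0, 0, 0, 0, 0.55]]

```text
clock: 5.4
eef_pos: [570.6, 122.0, 360.0]
eef_rot: [3.141, -0.0, 1.517]
wrist_force: [0.7, 0.4, -0.1]
finger_gap: 21.2
finger_force: 0.0
```

```bash
cat > m.py <<'E'
from h import *
def meas(y0):
    for n in('scene','side'):
        c=grab(n);W=cloud(c);F=c['frame'].astype(int);sat=F.max(2)-F.min(2)
        b=np.isfinite(W[...,0])&(sat<45)
        # shelf white rim / board at low z, x 465..570
        m=b&(W[...,0]>540)&(W[...,0]<600)&(abs(W[...,1]-y0)<60)&(W[...,2]>62)&(W[...,2]<115)
        P=W[m]; print(n,'plate',len(P),np.percentile(P,[1,50,99],axis=0).round(1).tolist())
        m=np.isfinite(W[...,0])&(W[...,0]>470)&(W[...,0]<560)&(abs(W[...,1]-y0)<70)&(W[...,2]>30)&(W[...,2]<60)
        P=W[m]; 
        if len(P): print(n,'shelf',len(P),np.percentile(P,[1,50,99],axis=0).round(1).tolist())
        if len(P)>30: print(cv2.minAreaRect(P[:,:2].astype(np.float32)))
        m=b&(W[...,0]>550)&(W[...,0]<620)&(abs(W[...,1]-y0)<50)&(W[...,2]>140)&(W[...,2]<148)
        P=W[m]; print(n,'hooktop',len(P),np.percentile(P,[1,50,99],axis=0).round(1).tolist() if len(P) else '')
E
python3 - <<'E'
from m import *
to(570.7,121.2,178.8,1.515)
meas(121)
E
```

```text
t 5.4 grasp [570.6 122.  180. ] rot [ 3.1414 -0.      1.5174] F [ 0.68  0.39 -0.1 ] gap 21.2 ff 0.0
shift [-0.02   0.003  0.029] shift_after_turn [-0.02   0.004  0.029] turn [ 0.    -0.     0.003]
scene plate 475 [[567.6, 77.3, 62.4], [573.7, 122.6, 84.0], [578.3, 165.5, 109.6]]
scene shelf 139 [[475.9, 78.1, 33.6], [518.1, 87.1, 42.0], [553.2, 113.3, 47.3]]
((511.2173156738281, 86.00210571289062), (32.75270080566406, 89.03721618652344), 67.3935775756836)
scene hooktop 66 [[567.0, 84.1, 140.0], [575.6, 123.0, 142.5], [592.5, 156.3, 147.4]]
side plate 178 [[565.5, 82.9, 62.6], [568.8, 133.4, 88.3], [578.3, 169.4, 114.4]]
side shelf 936 [[478.5, 79.9, 36.4], [518.2, 128.7, 45.1], [559.2, 169.6, 51.5]]
((519.9317016601562, 124.50566864013672), (93.62397766113281, 84.0956039428711), 87.0344467163086)
side hooktop 41 [[565.4, 118.0, 140.1], [574.2, 151.0, 141.4], [590.6, 163.0, 147.8]]
```

The carrier is hanging: its board top is at z≈45 and its middle at y≈121.5. Next I'll regrip lightly and slide.

Request:
step_arm:
  increments:
    - [[0, 0, 0, 0, 0, 0, 1], [0, 0, 0, 0, 0, 0, 1], [0, 0, 0, 0, 0, 0, 1], [0, 0, 0, -0.1, 0, 0, 1], [0, 0, 0, -0.3, 0, 0, 1]]
  newtons: 10

```text
clock: 6.0
eef_pos: [569.6, 106.4, 359.9]
eef_rot: [-3.141, -0.001, 1.519]
wrist_force: [-1.5, 3.4, 2.1]
finger_gap: 10.1
finger_force: 10.0
```

```bash
python3 - <<'E'
from h import *
to(565.7-4,-40,178.8,1.515)
E
```

```text
t 6.0 grasp [569.6 106.6 179.9] rot [-3.1415e+00 -7.0000e-04  1.5186e+00] F [-1.47  3.36  2.13] gap 10.1 ff 10.0
shift [-3.669 -0.005  0.025] shift_after_turn [-3.669  0.008  0.028] turn [-0.    -0.001  0.005]
```

Request:
step_arm:
  increments:
    - [[0, 0, 0.003, -0.4, 0, 0, 1], [0, 0, 0, -0.5, 0, 0, 1], [0, 0, 0, -0.5, 0, 0, 1], [0, 0, 0, -0.5, 0, 0, 1], [0, 0, 0, -0.4, 0, 0, 1]]

```text
clock: 6.5
eef_pos: [564.4, 12.3, 359.9]
eef_rot: [-3.142, 0.0, 1.514]
wrist_force: [-0.1, 2.0, 0.0]
finger_gap: 9.7
finger_force: 10.0
```

```bash
python3 - <<'E'
from m import *
to(565.7-4,-40,178.8,1.515)
meas(15)
E
```

```text
t 6.5 grasp [564.4  12.3 179.9] rot [-3.1416  0.      1.5141] F [-0.13  2.01  0.04] gap 9.7 ff 10.0
shift [-1.31   0.008  0.027] shift_after_turn [-1.31   0.007  0.027] turn [-0.     0.    -0.001]
scene plate 472 [[563.2, -41.9, 62.3], [567.7, 12.6, 84.8], [593.7, 54.7, 110.3]]
scene shelf 99 [[471.3, -31.2, 36.4], [513.4, -24.1, 41.7], [546.3, -7.1, 48.1]]
((510.6506042480469, -19.40216827392578), (21.429710388183594, 78.03842163085938), 85.48047637939453)
scene hooktop 69 [[566.3, -23.8, 140.1], [569.8, 13.5, 143.3], [587.6, 49.6, 147.7]]
side plate 173 [[558.6, -34.0, 62.5], [562.2, 15.8, 89.2], [574.0, 59.9, 114.1]]
side shelf 883 [[471.9, -32.3, 36.5], [515.4, 17.0, 45.0], [559.5, 58.4, 52.6]]
((516.335693359375, 11.058280944824219), (96.63082122802734, 89.49838256835938), 87.8229751586914)
side hooktop 37 [[558.3, 7.1, 140.2], [566.5, 35.6, 142.6], [584.5, 51.9, 147.9]]
```

Request:
step_arm:
  increments:
    - [[0, 0, 0, -0.5, 0, 0, 1], [0, 0, 0, -0.5, 0, 0, 1], [0, 0, 0, -0.3, 0, 0, 1], [0, 0, 0, 0, 0, 0, 1]]

```text
clock: 7.0
eef_pos: [561.7, -38.6, 359.7]
eef_rot: [-3.141, 0.001, 1.514]
wrist_force: [-1.7, -1.4, -0.8]
finger_gap: 10.1
finger_force: 10.0
```

```bash
python3 - <<'E'
from m import *
to(565.7-4,-40,178.8,1.515)
meas(-40)
a,b=load('scene'),load('side')
A=cv2.resize(a['frame'][170:300,200:330,::-1],(400,400),interpolation=2);B=cv2.resize(b['frame'][150:290,210:350,::-1],(400,400),interpolation=2)
cv2.imwrite('pics/f.png',np.hstack([A,B]))
for n in('scene','side'):
    d=load(n);W=cloud(d)
    m=np.isfinite(W[...,0])&(W[...,2]>5)&(W[...,2]<13)&(W[...,0]>425)&(W[...,0]<470)&(abs(W[...,1]+35)<25)
    P=W[m];print(n,'strip',len(P),np.median(P,0).round(1) if len(P) else '')
    m=np.isfinite(W[...,0])&(W[...,2]>108)&(W[...,2]<117)&(W[...,0]>610)&(W[...,0]<645)&(abs(W[...,1]+45)<25)
    P=W[m];print(n,'uptop',len(P),np.percentile(P,[2,50,98],axis=0).round(1).tolist() if len(P) else '')
E
```

```text
t 7.0 grasp [561.6 -38.7 179.7] rot [-3.1414e+00  7.0000e-04  1.5138e+00] F [-1.7  -1.44 -0.79] gap 10.1 ff 10.0
shift [-0.032  0.003  0.023] shift_after_turn [-0.032  0.003  0.023] turn [-0.     0.001 -0.002]
scene plate 473 [[560.0, -81.8, 62.5], [564.8, -39.5, 84.6], [596.7, 5.7, 110.8]]
scene shelf 74 [[471.1, -80.7, 35.6], [509.4, -74.6, 41.0], [548.3, -59.5, 49.8]]
((515.649169921875, -70.47026824951172), (90.15042877197266, 24.60597801208496), 4.309587478637695)
scene hooktop 64 [[560.3, -75.2, 140.0], [566.8, -38.2, 142.1], [583.5, -0.6, 147.5]]
side plate 168 [[556.6, -77.2, 62.9], [560.0, -28.1, 90.6], [598.4, 9.5, 114.9]]
side shelf 858 [[470.9, -78.1, 37.1], [515.2, -30.2, 45.2], [559.5, 12.4, 56.1]]
((514.8317260742188, -35.078643798828125), (96.4393081665039, 89.9141616821289), 89.32551574707031)
side hooktop 34 [[556.4, -43.3, 140.1], [564.2, -12.5, 143.1], [582.2, 6.7, 147.6]]
scene strip 2 [428.  -33.5   9.4]
scene uptop 53 [[614.6, -53.5, 108.2], [627.6, -44.1, 111.2], [635.9, -34.8, 113.4]]
side strip 47 [446.5 -33.5   7.9]
side uptop 37 [[610.7, -54.0, 109.3], [625.3, -43.3, 112.1], [632.7, -33.5, 116.0]]
```

View pics/f.png

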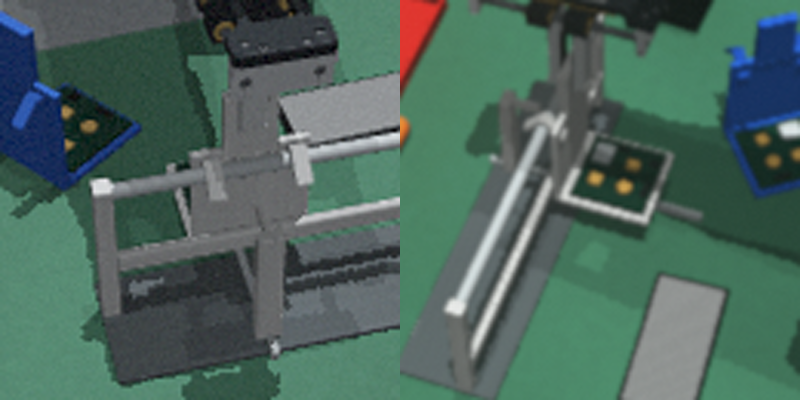

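The carrier hangs with its pointer and strip aligned: in the left crop the upright is at (265,280) under its middle, and in the right crop the strip comes out at (685,212) under the board's middle. The index line at the carrier is y≈-40, and the carrier is at y≈-39. Letting go.

Request:
step_arm:
  increments:
    - [[0, 0, 0, -0.02, 0, 0, 1], [0, 0, 0, 0, 0, 0, 0.5], [0, 0, 0, 0, 0, 0, 0.5], [0, 0, 0, 0, 0, 0, 0.5], [0, 0, 0, 0, 0, 0, 0.5]]

```text
clock: 7.6
eef_pos: [561.7, -38.4, 359.9]
eef_rot: [3.141, 0.0, 1.515]
wrist_force: [1.4, 0.2, -0.1]
finger_gap: 23.6
finger_force: 0.0
```

Request:
step_arm:
  increments:
    - [[0, 0, 0, 0, 0, 0, 0.5], [0, 0, 0, 0, 0, -0.6, 0.3], [0, 0, 0, 0, 0, -0.9, 0], [0, 0, 0, -0.9, -0.1, -0.1, 0], [0, 0, 0, -1, -0.2, 0, 0]]

```text
clock: 8.1
eef_pos: [545.4, -113.9, 425.3]
eef_rot: [3.139, 0.001, 1.517]
wrist_force: [0.1, -0.5, 0.1]
finger_gap: 46.6
finger_force: 0.0
```

Request:
step_arm:
  increments:
    - [[0, 0, 0, -1, -0.1, 0, 0], [0, 0, 0, -1, -0.1, 0, 0], [0, 0, 0, -1, -0.1, 0, 0], [0, 0, 0, -1, 0, 0, 0], [0, 0, 0, 0, 0, 0, 0]]

```text
clock: 8.6
eef_pos: [523.7, -276.6, 423.4]
eef_rot: [-3.141, 0.0, 1.511]
wrist_force: [0.0, 0.7, -0.3]
finger_gap: 46.9
finger_force: 0.0
```

```bash
python3 - <<'E'
from m import *
meas(-40)
to(512,-372,240,1.515)
c=grab('wrist'); save(c,'g.png'); W=cloud(c)
m=np.isfinite(W[...,0])&(W[...,2]>155)&(W[...,2]<172)&(W[...,1]<-300)&(W[...,0]<580)&(W[...,0]>450)
P=W[m]; print(len(P),P.mean(0) if len(P) else '',cv2.minAreaRect(P[:,:2].astype(np.float32)) if len(P) else '')
S=cloud(load('scene')); m=np.isfinite(S[...,0])&(S[...,2]>180)&(S[...,2]<200)&(S[...,0]>500)&(S[...,1]<-250); print('spray',np.median(S[m],0))
E
```

```text
scene plate 487 [[559.9, -81.6, 62.6], [564.9, -39.4, 84.2], [594.5, 6.3, 110.6]]
scene shelf 76 [[471.8, -81.5, 35.7], [508.0, -74.6, 41.0], [559.6, -60.1, 57.6]]
((514.6497192382812, -78.4733657836914), (17.32866859436035, 88.50636291503906), 75.15499114990234)
scene hooktop 70 [[557.3, -74.9, 140.2], [566.8, -37.9, 142.3], [583.6, 2.2, 147.3]]
side plate 170 [[556.3, -76.8, 62.4], [560.2, -27.9, 89.7], [598.8, 9.5, 113.8]]
side shelf 853 [[471.2, -78.5, 35.9], [515.2, -30.1, 44.7], [559.1, 11.7, 54.8]]
((514.7308959960938, -34.87948989868164), (95.48546600341797, 91.18528747558594), 87.45578002929688)
side hooktop 41 [[555.3, -74.4, 140.1], [563.8, -11.5, 141.7], [582.1, 5.4, 147.5]]
t 8.7 grasp [ 524.3 -273.2  243.6] rot [-3.1412e+00 -4.0000e-04  1.5137e+00] F [-0.01  0.98 -0.53] gap 47.1 ff 0.0
shift [-2.484 -0.167  0.088] shift_after_turn [-2.484 -0.17   0.089] turn [-0.    -0.001 -0.002]
407 [ 506.66634994 -369.38942356  165.17253096] ((506.3952331542969, -372.07659912109375), (12.081424713134766, 13.758445739746094), 85.63115692138672)
spray [ 686.84929554 -402.28318739  188.56290716]
```

View pics/g.png

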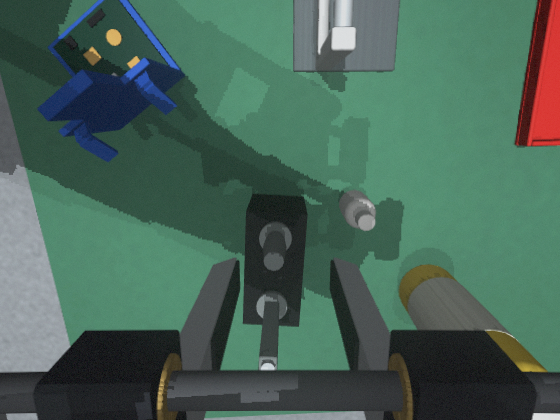

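The picture shows the block in the middle, with the driver at (275,240) and the pen's square handle at (268,340), its top partly hidden by the gripper bar. The can is at (440,300). I'll fit the handle's visible faces.

```bash
python3 - <<'E'
from h import *
c=load('wrist');W=cloud(c)
ok=np.isfinite(W[...,0])&(abs(W[...,0]-508)<35)
for lo,hi in ((84,100),(100,120),(120,140),(140,158),(158,170)):
    m=ok&(W[...,2]>lo)&(W[...,2]<hi)&(W[...,1]<-345)&(W[...,1]>-400)
    P=W[m]; k=np.polyfit(P[:,0],P[:,1],1) if len(P)>5 else ''
    print(lo,len(P),np.percentile(P,[2,50,98],axis=0).round(1).tolist(),k)
m=ok&(W[...,2]>72)&(W[...,2]<77.5)&(W[...,1]>-345)&(W[...,1]<-240);P=W[m];print('block',cv2.minAreaRect(P[:,:2].astype(np.float32)))
for n,y0 in(('drv',-300),('pen',-372)):
    m=ok&(W[...,2]>78.5)&(W[...,2]<83)&(abs(W[...,1]-y0)<25);P=W[m]
    print(n,len(P),cv2.minEnclosingCircle(P[:,:2].astype(np.float32)) if len(P) else '')
E
```

```text
84 128 [[500.1, -368.5, 84.3], [506.6, -367.3, 92.4], [513.1, -366.3, 99.7]] [-8.48152541e-02 -3.24355549e+02]
100 190 [[500.3, -368.7, 100.4], [506.7, -367.2, 110.4], [513.3, -366.2, 119.5]] [-1.07123937e-01 -3.12964488e+02]
120 221 [[500.0, -368.9, 120.6], [507.0, -367.2, 129.9], [513.6, -366.1, 139.5]] [-1.11323451e-01 -3.10861564e+02]
140 243 [[500.3, -368.4, 140.7], [506.9, -367.1, 149.4], [513.3, -365.9, 157.8]] [-1.02848491e-01 -3.14954512e+02]
158 289 [[499.8, -377.2, 158.6], [506.8, -368.1, 166.1], [513.4, -366.2, 169.8]] [-6.18882986e-02 -3.37714957e+02]
block ((512.7364501953125, -314.7308654785156), (66.82854461669922, 56.01245880126953), 83.57532501220703)
drv 418 ((514.7114868164062, -304.54742431640625), 30.69864845275879)
pen 438 ((508.42254638671875, -376.0364074707031), 30.152626037597656)
```

Request:
step_arm:
  increments:
    - [[0, 0, 0.061, -0.8, -0.1, 0, 0], [0, 0, 0, -0.8, -0.1, 0, 0], [0, 0, 0, -0.8, -0.1, 0, 0], [0, 0, 0, 0, 0, 0, 0]]

```text
clock: 9.15
eef_pos: [503.7, -368.9, 423.6]
eef_rot: [-3.141, 0.0, 1.466]
wrist_force: [1.0, 0.5, -0.3]
finger_gap: 47.2
finger_force: 0.0
```

```bash
python3 - <<'E'
from h import *
to(506.1,-374.2,135,1.466)
E
```

```text
t 9.15 grasp [ 503.6 -368.9  243.6] rot [-3.1412e+00  2.0000e-04  1.4658e+00] F [ 1.03  0.53 -0.27] gap 47.2 ff 0.0
shift [-0.125  0.077  2.714] shift_after_turn [-0.126  0.075  2.714] turn [-0.  0. -0.]
```

Request:
step_arm:
  increments:
    - [[0, 0, 0, -0.12, 0.075, 0, 0], [0, 0, 0, 0, 0, 0.7, 0], [0, 0, 0, 0, 0, 0.7, 0], [0, 0, 0, 0, 0, 0.7, 0], [0, 0, 0, 0, 0, 0.6, 0]]

```text
clock: 9.65
eef_pos: [507.5, -370.8, 314.7]
eef_rot: [-3.141, -0.0, 1.469]
wrist_force: [0.3, -1.0, 0.4]
finger_gap: 46.6
finger_force: 0.0
```

Request:
step_arm:
  increments:
    - [[0, 0, 0, 0, 0, 0, 0]]

```text
clock: 9.75
eef_pos: [507.2, -370.8, 312.9]
eef_rot: [-3.137, -0.003, 1.469]
wrist_force: [-0.2, 0.5, 0.4]
finger_gap: 47.1
finger_force: 0.0
```

```bash
python3 - <<'E'
from h import *
to(506.1,-374.2,135,1.466)
E
```

```text
t 9.75 grasp [ 506.5 -370.2  132.9] rot [-3.1373e+00 -3.1000e-03  1.4690e+00] F [-0.15  0.48  0.43] gap 47.1 ff 0.0
shift [-0.101  0.    -0.054] shift_after_turn [-0.101  0.001 -0.053] turn [-0.005 -0.004  0.004]
```

Request:
step_arm:
  increments:
    - [[0, 0, 0, -0.08, 0, 0, 0], [0, 0, 0, 0, 0, 0, 1], [0, 0, 0, 0, 0, 0, 1], [0, 0, 0, 0, 0, 0, 1], [0, 0, 0, 0, 0, 0, 1]]
  newtons: 40

```text
clock: 10.25
eef_pos: [506.4, -375.6, 316.4]
eef_rot: [3.141, 0.0, 1.467]
wrist_force: [-0.2, 0.5, 0.6]
finger_gap: 18.1
finger_force: 0.0
```

Request:
step_arm:
  increments:
    - [[0, 0, 0, 0, 0, 0, 1], [0, 0, 0, 0, 0, 0, 1], [0, 0, 0, 0, 0, 0, 1]]

```text
clock: 10.55
eef_pos: [506.4, -375.7, 316.0]
eef_rot: [3.141, 0.0, 1.467]
wrist_force: [0.5, 0.7, 1.1]
finger_gap: 13.9
finger_force: 40.0
```

```bash
python3 - <<'E'
from h import *
to(506.1,-374.2,135,1.466)
E
```

```text
t 10.55 grasp [ 506.4 -375.7  136. ] rot [3.1415e+00 1.0000e-04 1.4671e+00] F [0.48 0.69 1.15] gap 13.9 ff 40.0
shift [ 0.036 -0.011  0.025] shift_after_turn [ 0.036 -0.011  0.025] turn [0.    0.    0.001]
```

Request:
step_arm:
  increments:
    - [[0, 0, 0, 0, 0, -0.4, 1], [0, 0, 0, 0, 0, -0.7, 1], [0, 0, 0, 0, 0, -0.9, 1], [0, 0, 0, 0, 0, -1, 1], [0, 0, 0, 0, 0, -1, 1]]

```text
clock: 11.05
eef_pos: [506.2, -375.5, 477.2]
eef_rot: [-3.141, -0.0, 1.467]
wrist_force: [0.1, -1.1, -1.2]
finger_gap: 13.8
finger_force: 40.0
```

```bash
python3 - <<'E'
from h import *
c=load('side');W=cloud(c)
hsv=cv2.cvtColor(c['frame'],cv2.COLOR_RGB2HSV)
m=((hsv[...,0]>12)&(hsv[...,0]<32)&(hsv[...,1]>90)&(hsv[...,2]>90)&np.isfinite(W[...,0])&(W[...,2]>35)&(W[...,2]<60)).astype(np.uint8)
n,l,s,ce=cv2.connectedComponentsWithStats(m)
for i in range(1,n):
    P=W[l==i]
    if s[i,4]>8: print(s[i],ce[i].round(1),P.mean(0).round(1))
to(502.7,-21.9,300,1.466)
c=grab('side'); save(c,'h.png',(150,60,450,285),8/3)
E
```

```text
[288 205   7   6  25] [291.  207.5] [502.1 -47.1  46.2]
[275 210   6   5  26] [277.5 212. ] [534.4 -21.6  45.6]
[285 213   7   5  28] [287.7 214.9] [504.2 -19.6  45.6]
t 11.05 grasp [ 506.1 -375.4  297.2] rot [-3.1412e+00 -3.0000e-04  1.4671e+00] F [ 0.14 -1.1  -1.25] gap 13.8 ff 40.0
shift [ 8.782 -1.    -0.066] shift_after_turn [ 8.781 -1.01  -0.069] turn [-0.001 -0.     0.001]
```

View pics/h.png

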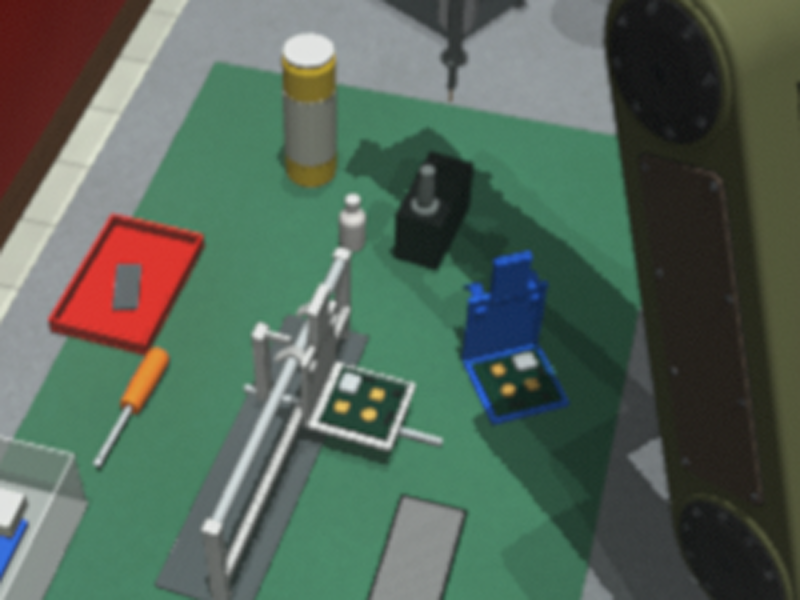

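The picture shows the pen in the gripper, out of the block, with its tip at (450,97). The driver is still in the block, and the carrier hangs on the rail with the round pad at (369,413) in the crop. I'll carry the pen over above the pad.

Request:
step_arm:
  increments:
    - [[0, 0, 0, 0.8, -0.1, 0, 1], [0, 0, 0, 1, -0.12, 0, 1], [0, 0, 0, 1, -0.12, 0, 1], [0, 0, 0, 1, -0.12, 0, 1], [0, 0, 0, 1, -0.12, 0, 1]]

```text
clock: 11.6
eef_pos: [502.8, -180.7, 475.6]
eef_rot: [-3.141, -0.0, 1.467]
wrist_force: [0.6, 0.4, -0.7]
finger_gap: 13.7
finger_force: 40.0
```

Request:
step_arm:
  increments:
    - [[0, 0, 0, 1, -0.12, 0, 1], [0, 0, 0, 1, -0.12, 0, 1], [0, 0, 0, 1, -0.1, 0, 1], [0, 0, 0, 0.9, -0.1, 0, 1], [0, 0, 0, 0, 0, 0, 1]]

```text
clock: 12.1
eef_pos: [501.5, -22.1, 475.8]
eef_rot: [3.141, -0.001, 1.471]
wrist_force: [-0.1, -0.9, -0.8]
finger_gap: 13.4
finger_force: 40.0
```

```bash
python3 - <<'E'
from h import *
to(503.3,-21.5,200,1.466)
E
```

```text
t 12.1 grasp [501.6 -22.  295.8] rot [ 3.1414e+00 -6.0000e-04  1.4708e+00] F [-0.14 -0.9  -0.78] gap 13.4 ff 40.0
shift [0.016 0.041 2.395] shift_after_turn [0.018 0.041 2.395] turn [ 0.    -0.001  0.006]
```

Request:
step_arm:
  increments:
    - [[0, 0, 0, 0.01, 0.04, 0, 1], [0, 0, 0, 0, 0, 0.9, 1], [0, 0, 0, 0, 0, 0.9, 1], [0, 0, 0, 0, 0, 0.8, 1], [0, 0, 0, 0, 0, 0, 1]]

```text
clock: 12.6
eef_pos: [503.1, -26.1, 368.2]
eef_rot: [-3.135, 0.0, 1.466]
wrist_force: [-0.1, 0.1, 0.6]
finger_gap: 14.0
finger_force: 40.0
```

```bash
python3 - <<'E'
from h import *
to(503.3,-21.5,186,1.466)
a=grab('side');b=grab('wrist')
A=cv2.resize(a['frame'][160:250,240:330,::-1],(500,500),interpolation=2)
B=cv2.resize(b['frame'][:,:,::-1],(300,225))
B=np.vstack([B,cv2.resize(b['frame'][260:420,180:380,::-1],(300,275))])
cv2.imwrite('pics/i.png',np.hstack([A,B]))
W=cloud(a); m=np.isfinite(W[...,0])&(abs(W[...,0]-503)<25)&(abs(W[...,1]+21)<25)
for lo,hi in((55,67),(67,90),(90,100),(100,130),(140,160)):
    P=W[m&(W[...,2]>lo)&(W[...,2]<hi)]
    if len(P):print(lo,len(P),np.median(P,0).round(1),P.min(0).round(1),P.max(0).round(1))
E
```

```text
t 12.6 grasp [501.8 -26.  188.2] rot [-3.1348  0.      1.4657] F [-0.13  0.07  0.62] gap 14.0 ff 40.0
shift [0.116 0.025 0.054] shift_after_turn [0.116 0.025 0.054] turn [-0.009  0.    -0.   ]
67 5 [501.7 -21.2  80.5] [501.1 -23.5  73.1] [504.4 -20.1  89. ]
90 10 [501.2 -21.4  94.7] [496.1 -24.   90.1] [505.3 -18.8  99.9]
100 22 [499.3 -19.2 115. ] [489.2 -34.1 101.3] [515.7  -9.9 130. ]
140 29 [500.7 -19.  148.7] [495.  -24.4 141. ] [508.  -14.3 158.6]
```

View pics/i.png

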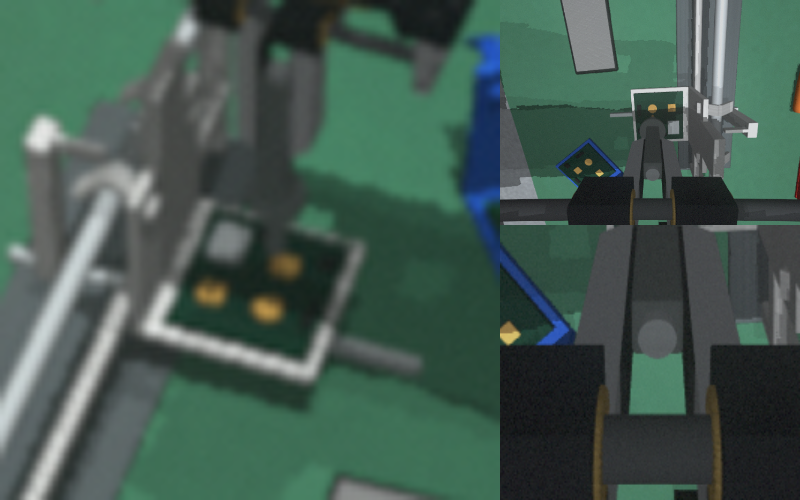

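The side crop shows the pen tip at (277,250), above and slightly behind the round pad at (268,310), with the carrier still seated. The arm was still settling, so I'll hold and remeasure.

Request:
step_arm:
  increments:
    - [[0, 0, 0, 0, 0, 0, 1], [0, 0, 0, 0, 0, 0, 1]]

```text
clock: 12.9
eef_pos: [503.6, -25.3, 373.5]
eef_rot: [3.139, 0.0, 1.467]
wrist_force: [1.2, -1.8, -0.5]
finger_gap: 13.6
finger_force: 40.0
```

```bash
python3 - <<'E'
from h import *
to(503.3,-21.5,186,1.466)
W=0
for n in('side','scene'):
    a=grab(n);W=cloud(a);m=np.isfinite(W[...,0])&(abs(W[...,0]-503)<20)&(abs(W[...,1]+21)<22)
    for lo,hi in((60,90),(90,128),(137,165)):
        P=W[m&(W[...,2]>lo)&(W[...,2]<hi)]
        if len(P):print(n,lo,len(P),np.median(P,0).round(1),P.min(0).round(1),P.max(0).round(1))
    if n=='side':
        T=np.linalg.inv(a['cam_to_world'])
        q=np.array([[503.3,-20.8,46],[503.3,-20.8,66],[503.3,-20.8,86]])
        px=cv2.projectPoints(q,cv2.Rodrigues(T[:3,:3])[0],T[:3,3],a['mtx'],a['distortion'])[0].reshape(-1,2)
        print('proj',px.round(1).tolist(),'crop',((px-[240,160])*500/90).round(0).tolist())
        cv2.imwrite('pics/j.png',cv2.resize(a['frame'][160:250,240:330,::-1],(500,500),interpolation=2))
E
```

```text
t 12.9 grasp [504.1 -25.4 193.5] rot [3.1390e+00 1.0000e-04 1.4669e+00] F [ 1.18 -1.77 -0.51] gap 13.6 ff 40.0
shift [ 0.094 -0.03   0.186] shift_after_turn [ 0.094 -0.029  0.186] turn [0.003 0.    0.001]
side 60 3 [504.7 -22.5  82.2] [504.6 -22.8  77.5] [504.7 -21.8  87.6]
side 90 23 [503.  -20.3 108.8] [499.2 -25.8  96.6] [507.4 -14.7 123.3]
side 137 78 [503.9 -17.5 141.5] [489.5 -33.8 137. ] [518.4  -7.9 164.9]
proj [[288.1, 214.6], [288.2, 210.2], [288.4, 205.7]] crop [[267.0, 303.0], [268.0, 279.0], [269.0, 254.0]]
scene 137 49 [510.3 -26.8 155.6] [493.3 -34.9 137.1] [514.3 -17.1 164.9]
```

View pics/j.png

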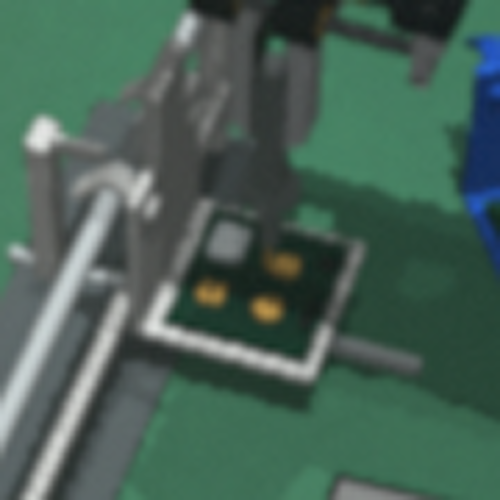

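Request:
step_arm:
  increments:
    - [[0, 0, 0, 0.08, -0.01, 0, 1], [0, 0, 0, 0, 0, 0.2, 1], [0, 0, 0, 0, 0, 0.2, 1], [0, 0, 0, 0, 0, 0.1, 1], [0, 0, 0, 0, 0, 0, 1]]

```text
clock: 13.5
eef_pos: [503.3, -21.8, 350.9]
eef_rot: [-3.14, -0.0, 1.467]
wrist_force: [-0.8, 0.3, 0.1]
finger_gap: 13.7
finger_force: 40.0
```

```bash
cat >> h.py <<'E'
def avg(k=8):
    L=[]
    for _ in range(k):
        optics.camera('wrist'); s=manip.read_state(); R=Ro.from_euler('xyz',s['eef_rot']).as_matrix()
        L.append(np.r_[s['eef_pos']+180*R[:,2],s['wrist_force']])
    L=np.array(L); print('mean',L.mean(0).round(2),'sd',L.std(0).round(2),'clock',s['clock'],'ff',s['finger_force'])
E
python3 - <<'E'
from h import *
to(503.3,-21.5,161,1.466)
avg()
E
```

```text
t 13.5 grasp [503.  -21.8 170.9] rot [-3.1401 -0.      1.4671] F [-0.82  0.32  0.11] gap 13.7 ff 40.0
shift [0.009 0.006 0.248] shift_after_turn [0.009 0.006 0.248] turn [-0.002 -0.     0.001]
mean [ 5.0342e+02 -2.1860e+01  1.7193e+02 -1.0000e-02  1.0000e-01 -5.8000e-01] sd [0.08 0.02 0.21 0.41 0.46 0.55] clock 13.9 ff 39.99982237815857
```

Request:
step_arm:
  increments:
    - [[0, 0, 0, 0, 0, 0.06, 1], [0, 0, 0, 0, 0, 0.06, 1], [0, 0, 0, 0, 0, 0.06, 1], [0, 0, 0, 0, 0, 0, 1]]

```text
clock: 14.3
eef_pos: [503.4, -21.8, 344.4]
eef_rot: [-3.141, 0.0, 1.467]
wrist_force: [-0.6, 0.2, 0.5]
finger_gap: 14.1
finger_force: 40.0
```

```bash
python3 - <<'E'
from h import *
avg(12)
E
```

```text
mean [ 5.0338e+02 -2.1840e+01  1.6470e+02 -0.0000e+00  1.2000e-01  9.9000e-01] sd [0.01 0.02 0.05 0.33 0.48 0.38] clock 14.9 ff 40.00029981136322
```

Request:
step_arm:
  increments:
    - [[0, 0, 0, 0, 0, 0.05, 1], [0, 0, 0, 0, 0, 0.05, 1], [0, 0, 0, 0, 0, 0, 1]]

```text
clock: 15.2
eef_pos: [503.4, -21.8, 340.4]
eef_rot: [-3.142, 0.0, 1.467]
wrist_force: [-0.5, 0.7, 1.8]
finger_gap: 13.8
finger_force: 40.0
```

```bash
python3 - <<'E'
from m import *
avg(12)
meas(-40)
c=load('side')
hsv=cv2.cvtColor(c['frame'],cv2.COLOR_RGB2HSV);W=cloud(c)
A=cv2.resize(c['frame'][160:250,240:330,::-1],(500,500),interpolation=2)
b=load('scene'); B=cv2.resize(b['frame'][150:280,200:290,::-1],(300,500),interpolation=2)
cv2.imwrite('pics/k.png',np.hstack([A,B]))
E
```

```text
mean [ 5.0338e+02 -2.1840e+01  1.6067e+02 -1.7000e-01 -1.0000e-01  1.6600e+00] sd [0.01 0.01 0.04 0.41 0.46 0.43] clock 15.8 ff 40.000346302986145
scene plate 483 [[559.7, -81.4, 62.7], [564.7, -39.3, 84.3], [593.2, 5.9, 110.2]]
scene shelf 77 [[471.5, -81.5, 35.6], [509.5, -74.0, 41.2], [559.4, -59.7, 54.6]]
((515.6096801757812, -68.46851348876953), (21.995267868041992, 89.5735855102539), 87.23540496826172)
scene hooktop 69 [[557.5, -72.9, 140.2], [566.9, -36.5, 143.0], [584.4, -0.2, 147.9]]
side plate 173 [[556.8, -78.3, 62.3], [560.1, -29.1, 88.0], [598.9, 12.9, 114.3]]
side shelf 751 [[471.3, -78.5, 36.4], [516.7, -23.6, 44.7], [559.3, 11.9, 53.4]]
((515.0759887695312, -33.59968566894531), (95.0899429321289, 89.53632354736328), 88.85901641845703)
side hooktop 39 [[556.0, -76.9, 140.2], [561.7, -16.3, 142.6], [582.9, 3.9, 147.8]]
```

View pics/k.png

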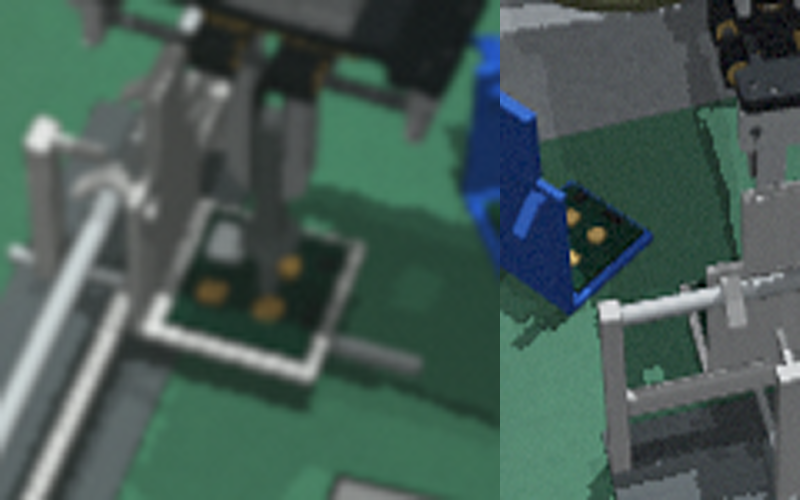

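The tip sits on the round pad at (268,300) in the left crop. The force change is about 2.2 N, so the tip is pushed in roughly 5 mm, and the carrier is still seated and aligned. Handing in.

```bash
python3 -c "
from cell import workorder
print(workorder.sign_off())"
```

```text
the job is handed in; nothing more can be done
None
```

The job is handed in, with no verdict returned: by my measurements the carrier hangs ungripped on the rail within about 2 mm of the index, and the upright pen presses the round pad at about 2.2 N with its tip about 5 mm in.

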